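# Release the amplifier's service hatch by its hidden catch

## Task

The amplifier's service hatch is held by a catch inside a finger notch somewhere along the raised latch rail in front of it. Put a fingertip on top of the rail at its left end (as seen from the robot) and slide it along the rail towards the right until it finds the notch, then press the catch inside it down until the hatch springs up ajar. Take the finger away and leave the hatch standing ajar: do not lift it, and do not disturb the capacitor, the screwdriver or the screw jar.

Things in the scene. Friction and masses are not known exactly. Their poses are not given: they have to be found in the camera images.
- amp: The power amplifier, fixed on the bench: 360 mm deep (its x), 500 mm wide over the heat-sink fins (its y), origin on the bench under its middle, x axis pointing away from the robot when square. Its aluminium front deck, nearest the robot, is 82 mm deep, top 100 mm above the bench. Behind the deck the latch rail crosses the amplifier, and behind the rail lies the hatch.
- rail_left (a point): left end of the rail as seen from the robot, middle of its width, on its top face. The rail is an aluminium bar with a flat top 124 mm above the bench, 48 mm wide (amp x from -98 to -50 mm) and 440 mm long
- rail_middle (a point): middle of the rail, on its top face. A finger notch is cut in the rail, its middle within 65 mm either way of this point (it differs from unit to unit: find it by touch or sight): a gap 40 mm long along the rail, square-edged, open at the top and front. The rest of the rail is rigid and flush.
- rail_right (a point): right end of the rail, likewise, 440 mm from rail_left
- catch (a joint): rocking angle, rad, of the steel catch in the notch: 0 at rest, grows as its paddle is pressed down, stop at 0.22. Paddle 38 by 38 mm, top 12 mm below the rail's top, amp x -98 to -60; behind it a hook, lower than the rail, at amp x -56 to -50. Pressed at its middle it moves from about 2 N, is at the stop at 5 N, 6 mm down; frees the hatch at about 0.15; springs back
- hatch (a joint): opening angle of the hatch, rad: 0 shut and latched; set free, its springs lift it to about 0.17 (front edge about 36 mm up) and hold it there. Clear panel in an aluminium frame, 213 by 330 by 4 mm, hinged on its far side, front edge 5 mm behind the rail, top 104 mm above the bench.
- hatch_front (a point): middle of the hatch's front edge, half-way through its thickness
- capacitor: black capacitor can standing on the amplifier's front deck: 35 mm across, 50 mm tall, origin under its foot; leave alone
- screwdriver: screwdriver lying on the bench to the left of the amplifier, origin under its middle; leave alone
- screw_jar: clear jar with a white cap standing on the bench to the right of the amplifier: 60 mm across, 75 mm tall, origin under its foot; leave alone

How it is judged:
By the outcome, as a careful person would: the job done as asked, in the order asked, and still so for the second after the job is handed in, with the robot touching nothing.
It also fails if it takes over 64 s, if anything falls off the work surface, if the arm or the gripper's body presses on something with over 40 N, if the wrist force passes 120 N, or if a joint passes its speed limit or range.

## Robot

A 6-joint arm with a two-finger parallel gripper is mounted at the origin on the work surface. World frame = base frame: x ahead of the robot, y to its left, z up, the work surface at z = 0. Lengths are in m, angles in rad, forces in N, time in s.
With the tool pointing down it reaches from about 0.35 to 0.925 m from the base axis. Payload 6.4 kg.
Tool frame: the origin (TCP) lies at the very end of the fingers, on their centre line; the grasp point (between the pads) lies 19 mm behind it; y points along the fingers, z is the direction in which the jaws open and shut, and the axes are right-handed (so a half turn about y gives the same grasp; the last joint's range is limited). The gripper opens to 85 mm and grips with 20 to 120 N. Pads are 22 mm wide; open, the fingers measure 114 mm over their backs; the gripper's body (76 mm by 85 mm) begins 54 mm behind the grasp point. The pads swing forward as they close: fully open they stand 13 mm farther back than shut.
Start: joints at [1.128, 0.245, 1.558, -0, 1.339, -0.174], TCP at [0.173, 0.627, 0.231] pointing down, gripper open.
Joint ranges: [-3.13, 3.13], [-1.02, 2.26], [0.13, 2.54], [-0.95, 4.09], [0.21, 2.88], [-2.74, 2.74]. Speed limits (rad/s): [2.57, 2.57, 3.14, 3.14, 3.14, 3.14].

## Interface

Orientations are given as a unit quaternion [w, x, y, z].
In Python, from station import readout, viewer, job, models gives the robot as it stands. The module is installed in compiled form; this text tells all that it offers.
- The arm moves only by the tool arm_command, never from a script. Its argument "increments" is a list of rows, each an object of numbers: "dx", "dy", "dz": the shift along the tool's x, y, z in m; "twist": the turn about the tool's y in degrees. A call has 1 to 5 rows; each row shifts and turns the pose as measured when the row begins, along the tool's axes as they then stand; what a row does not reach is not made up. A row lasts 1/10 s, in which the tool goes at most 50 mm and 8.59 degrees, less where a joint would pass 70% of its speed; a pose out of reach is approached as far as the arm can. A call is refused whole if a number of a shift passes 0.05 or a number of a turn 8.59, either way. A call with a gripper value outside its range is refused whole. "hand" is the opening, from 0 (shut) to 1 (fully open), set as the call begins (left out, the last holds). The fingers move at their own pace and stop on an object; "force" is the grip in N (left out, the last holds). Time passes only in rows, so rows that do not move let the fingers close. It gives the time, the measured TCP pose, the force and the opening at its end, in the units of the state.
- readout.get_state(): the state, without advancing time (a new reading comes with each control period).
- viewer.read_camera(name): name is "side" or "top"; returns a dict with "image" (420x560x3 uint8, blue, green, red), "depth" (420x560 float32, m along the optical axis (not along the pixel's ray), 0 where there is no reading), "intrinsics" (3x3 intrinsics, pixels), "k1" (the pictures are not rectified: a ray, as slopes to the right and down, at radius r is drawn at 1 + k1 r^2 times it, then the intrinsics apply), "extrinsics" (4x4, takes a point from camera to world coordinates). Camera axes: x right, y down, z forward; pixel columns grow to the right and rows downward; lengths in m; the calibration is good to about 2 mm. A picture is of the moment at which its call begins.
- job.close_job(): hands the job in, once; it reports no verdict.
Trained networks look in a picture, given as the dict that the camera call returned (one of the last four; its "shot" number tells which), for a name from the list of things; names that differ only in an ending like _2 or _b are one class to them, and where a whole thing is asked for, a point or a joint stands for the part that bears it (a point fixed in the world has none). Each returns a list of dicts, best first, with "confidence" (0 to 1); they miss things now and then, are a little off and sometimes report something else, mostly with a low value. They report only what shows in the picture. A call takes as long as a camera call.
- models.masks_of(query, picture): "mask" (420x560 bool, what is visible of it).
- models.pinpoint(query, picture): "location" ([x, y, z] in m, in the coordinates of the camera as it stood for that picture, good to about 4 mm: a listed point, or the origin of a listed thing).
The state is a dict: "time": time; "joint_pos": joint angles; "dq": joint speeds; "effort": joint torques, N m; "position": TCP position; "tool_rot": TCP orientation; "force": force on the tool from outside, world axes, zero at the start; "torque": the same for the moment, N m; "gripper_width": finger opening in m.
Only numpy, scipy, OpenCV 4.12 (cv2) and the standard library are available. Lean on these libraries where they do the work, as an engineer would, in place of code of your own. Each camera call takes 0.05 s, during which the arm holds its last target.

## Working session

There is one attempt and no reset: what is moved stays moved. The work goes in short steps, Python scripts to look and compute and a tool call to move; the robot and the scene stay as the last step left them, time stands still between calls to the robot, and variables do not carry over. Pictures are saved under pics/ and viewed, and the job is handed in when it is done.

Besides the shell and the picture viewer there is one more tool, called in YAML: its name, and indented under it one key for each argument. arm_command: Moves the arm, as the interface text tells. Its arguments: {"type":"object","properties":{"increments":{"type":"array"},"hand":{"type":"number"},"force":{"type":"number"}},"required":["increments"]}

```bash
mkdir -p pics; cat > h.py <<'E'
import numpy as np,cv2
from station import readout,viewer,job,models
def world(p,pic):
    E=np.array(pic["extrinsics"]);return E[:3,:3]@np.array(p)+E[:3,3]
E
python3 - <<'E'
from h import *
s=readout.get_state();print({k:np.round(v,3) for k,v in s.items()})
for n in("side","top"):
    p=viewer.read_camera(n);cv2.imwrite(f"pics/{n}0.png",p["image"])
    print(n,p["k1"],np.round(p["intrinsics"],1).tolist(),np.round(p["extrinsics"],3).tolist())
    for q in("amp","rail_left","rail_middle","rail_right","catch","hatch_front","capacitor","screwdriver","screw_jar"):
        for r in models.pinpoint(q,p)[:2]:print(q,round(r["confidence"],2),np.round(world(r["location"],p),4))
E
```

```text
{'time': np.float64(0.0), 'joint_pos': array([ 1.128,  0.246,  1.559, -0.   ,  1.339, -0.174]), 'dq': array([ 0.001, -0.   , -0.001, -0.   , -0.003,  0.001]), 'effort': array([ 1.0000e-03, -4.2950e+01, -3.2613e+01, -0.0000e+00,  5.0000e-03,
        0.0000e+00]), 'position': array([0.172, 0.626, 0.23 ]), 'tool_rot': array([-0.7  ,  0.701, -0.095,  0.095]), 'force': array([ 0.253, -0.13 ,  0.707]), 'torque': array([-0.038,  0.004, -0.012]), 'gripper_width': np.float64(0.086)}
side 0.0446288944552957 [[423.7, 0.0, 276.1], [0.0, 423.7, 205.6], [0.0, 0.0, 1.0]] [[0.793, -0.38, 0.475, 0.071], [-0.609, -0.487, 0.626, -0.681], [-0.007, -0.786, -0.618, 0.805], [0.0, 0.0, 0.0, 1.0]]
amp 0.82 [0.5924 0.0489 0.0048]
rail_left 0.85 [0.5031 0.2571 0.1245]
rail_left 0.39 [0.5538 0.0425 0.1034]
rail_middle 0.76 [0.5228 0.0402 0.124 ]
rail_right 0.86 [ 0.5451 -0.1801  0.125 ]Traceback (most recent call last):
  File "<stdin>", line 7, in <module>
ValueError: it knows: amp, capacitor, hatch_front, rail_left, rail_middle, rail_right, screw_jar, screwdriver
```

```bash

python3 - <<'E'
from h import *
for n in("side","top"):
    p=viewer.read_camera(n);cv2.imwrite(f"pics/{n}1.png",p["image"])
    np.savez(f"{n}1.npz",**{k:np.array(v) for k,v in p.items()})
    for q in("amp","rail_left","rail_middle","rail_right","hatch_front","capacitor","screwdriver","screw_jar"):
        for r in models.pinpoint(q,p)[:2]:print(n,q,round(r["confidence"],2),np.round(world(r["location"],p),4))
    try:
        for r in models.masks_of("catch",p)[:2]:
            m=r["mask"];print("catch",r["confidence"],m.sum(),np.argwhere(m).mean(0))
    except Exception as e:print(e)
E
```

```text
side amp 0.73 [0.5922 0.0484 0.0034]
side rail_left 0.73 [0.5047 0.2611 0.1257]
side rail_middle 0.89 [0.526  0.0408 0.1257]
side rail_right 0.92 [ 0.5459 -0.18    0.123 ]
side hatch_front 0.87 [0.5545 0.0432 0.1023]
side capacitor 0.6 [0.4412 0.0978 0.1002]
side screwdriver 0.5 [0.5208 0.4357 0.0015]
side screw_jar 0.84 [ 6.404e-01 -3.099e-01 -6.000e-04]
catch 0.51 111 [209.54054054 242.25225225]
top amp 0.72 [0.5971 0.0475 0.0007]
top rail_left 0.86 [0.5028 0.2637 0.122 ]
top rail_middle 0.78 [0.5284 0.0415 0.1202]
top rail_right 0.6 [ 0.5458 -0.1774  0.1243]
top hatch_front 0.63 [0.5542 0.0457 0.1024]
top capacitor 0.45 [0.4431 0.1074 0.0988]
catch 0.58 293 [238.12286689 259.778157  ]
```

View pics/side0.png

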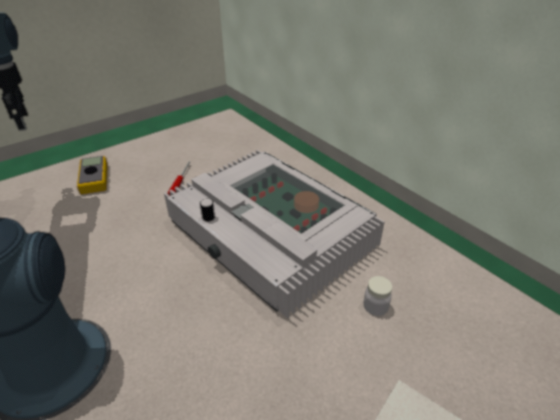

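View pics/top1.png

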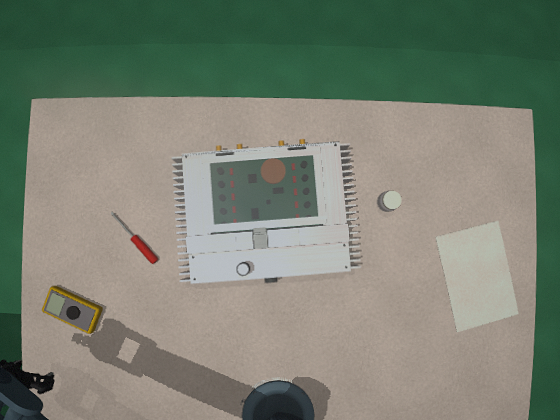

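```bash
cat >> h.py <<'E'
from scipy.spatial.transform import Rotation as R
def Rt(s):
    q=np.array(s["tool_rot"]);return R.from_quat(q[[1,2,3,0]]).as_matrix()
def wpix(p,uv,d):
    K=np.array(p["intrinsics"]);x=(uv[0]-K[0,2])/K[0,0];y=(uv[1]-K[1,2])/K[1,1]
    xd,yd=x,y
    for _ in range(20):
        f=1+float(p["k1"])*(x*x+y*y);x,y=xd/f,yd/f
    return world([x*d,y*d,d],p)
L=np.array([.5038,.2607]);Rr=np.array([.5455,-.1788]);
ry=(L-Rr)/np.linalg.norm(L-Rr); ax=np.array([ry[1],-ry[0]]); mid=(L+Rr)/2*.5+np.array([.5265,.041])*.5
def amp(w): # -> (amp x, amp y) 
    d=np.array(w)[:2]-mid;return np.array([d@ax-.074,d@ry])
def unamp(x,y): return mid+(x+.074)*ax+y*ry
E
python3 - <<'E'
from h import *
s=readout.get_state();print(np.round(Rt(s),3));print("ax",ax,ry,mid,"len",np.linalg.norm(L-Rr))
print(amp(s["position"]))
for y in(.205,.065):print(unamp(-.079,y))
p=np.load("top1.npz")
for r in (238,):
  for c in range(235,290,2):
    d=p["depth"][r,c]; w=wpix(p,(c,r),d); print(c,np.round(w,3),np.round(amp(w),3))
print()
for r in range(222,256,2):
    d=p["depth"][r,260]; w=wpix(p,(260,r),d); print(r,np.round(w,3),np.round(amp(w),3))
im=cv2.imread("pics/top1.png");cv2.imwrite("pics/topz.png",cv2.resize(im[130:300,160:380],None,fx=3.5,fy=3.5,interpolation=cv2.INTER_CUBIC))
E
```

```text
[[ 0.964 -0.     0.266]
 [-0.266 -0.     0.964]
 [-0.    -1.    -0.   ]]
ax [0.99552901 0.09445634] [-0.09445634  0.99552901] [0.525575 0.040975] len 0.4414738270837808
[-0.37006974  0.61641847]
[0.50123381 0.24458616]
[0.51445769 0.1052121 ]
235 [0.524 0.129 0.125] [-0.067  0.087]
237 [0.524 0.123 0.125] [-0.068  0.082]
239 [0.524 0.118 0.125] [-0.068  0.077]
241 [0.524 0.113 0.12 ] [-0.068  0.072]
243 [0.525 0.107 0.122] [-0.069  0.066]
245 [0.525 0.102 0.123] [-0.069  0.061]
247 [0.525 0.097 0.12 ] [-0.07   0.056]
249 [0.525 0.091 0.132] [-0.07  0.05]
251 [0.525 0.086 0.125] [-0.07   0.045]
253 [0.525 0.081 0.114] [-0.071  0.04 ]
255 [0.525 0.076 0.113] [-0.071  0.034]
257 [0.525 0.07  0.112] [-0.071  0.029]
259 [0.525 0.065 0.111] [-0.072  0.024]
261 [0.526 0.059 0.114] [-0.072  0.018]
263 [0.526 0.054 0.108] [-0.073  0.013]
265 [0.526 0.049 0.11 ] [-0.073  0.007]
267 [0.526 0.043 0.122] [-0.074  0.002]
269 [0.526 0.038 0.121] [-0.074 -0.003]
271 [0.526 0.032 0.124] [-0.074 -0.009]
273 [0.526 0.027 0.122] [-0.075 -0.014]
275 [0.526 0.022 0.121] [-0.075 -0.019]
277 [0.526 0.016 0.
[... 250 characters left out ...]
24] [-0.078 -0.057]

222 [0.569 0.063 0.105] [-0.029  0.018]
224 [0.563 0.063 0.109] [-0.034  0.018]
226 [0.558 0.063 0.108] [-0.04   0.019]
228 [0.553 0.063 0.11 ] [-0.045  0.019]
230 [0.547 0.063 0.107] [-0.05   0.019]
232 [0.542 0.062 0.108] [-0.056  0.02 ]
234 [0.536 0.062 0.111] [-0.061  0.02 ]
236 [0.531 0.062 0.112] [-0.067  0.021]
238 [0.526 0.062 0.107] [-0.072  0.021]
240 [0.52  0.062 0.109] [-0.077  0.021]
242 [0.515 0.062 0.114] [-0.083  0.022]
244 [0.509 0.062 0.108] [-0.088  0.022]
246 [0.504 0.062 0.112] [-0.094  0.023]
248 [0.499 0.061 0.114] [-0.099  0.023]
250 [0.493 0.062 0.099] [-0.105  0.024]
252 [0.487 0.062 0.096] [-0.11   0.024]
254 [0.482 0.062 0.099] [-0.116  0.025]
```

View pics/topz.png

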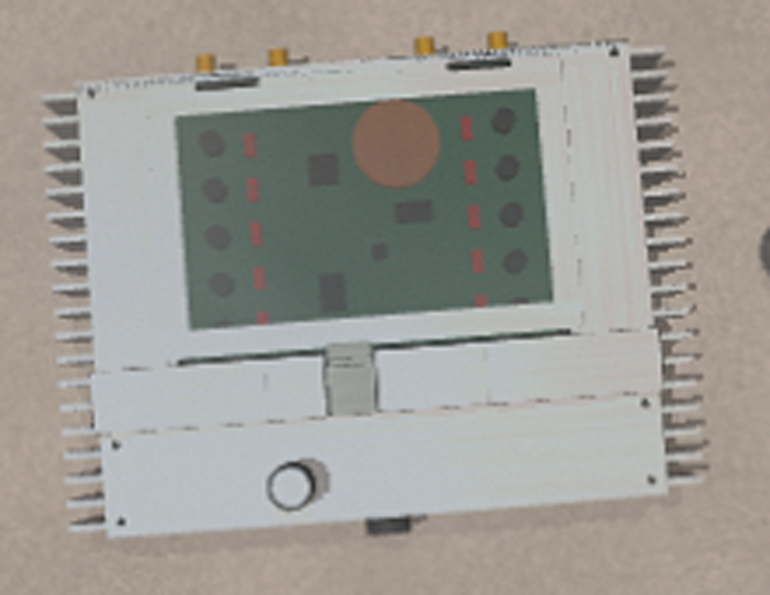

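arm_command:
  increments:
    - {"twist":8.5}
    - {"twist":8.5}
    - {"twist":8.5}
    - {"twist":8.5}
    - {"twist":8.5}
  hand: 0

```text
invalid input at $.increments[0]: expected keys dx, dy, dz, twist
```

arm_command:
  increments:
    - {"twist":8.5}
    - {"twist":8.5}
    - {"twist":8.5}
    - {"twist":1.5}
    - {"twist":0}

```text
invalid input at $.increments[0]: expected keys dx, dy, dz, twist
```

```bash
cat > st.py <<'E'
from h import *
import sys
s=readout.get_state();M=Rt(s);P=np.array(s["position"])
print("t",s["time"],"pos",np.round(P,4),"amp",np.round(amp(P),4),"F",np.round(s["force"],2),"w",round(float(s["gripper_width"]),4),"j6",np.round(s["joint_pos"],2))
xa=M[:,0];print("twist needed deg",np.degrees(np.arctan2(xa[1],xa[0])-np.arctan2(-ry[1],-ry[0])), "down",M[:,1])
if len(sys.argv)>1:
    t=np.r_[unamp(float(sys.argv[1]),float(sys.argv[2])),float(sys.argv[3])]
    print("tool delta",np.round(M.T@(t-P),4))
E
python3 st.py -.079 .205 .16
```

```text
t 1.25 pos [0.1726 0.6267 0.2313] amp [-0.3701  0.6164] F [-0.53  0.51 -0.39] w 0.0853 j6 [ 1.13  0.25  1.56  0.    1.34 -0.17]
twist needed deg 69.17974322038441 down [-3.47483054e-05 -3.20582221e-05 -9.99999999e-01]
tool delta [ 0.4183  0.0713 -0.2811]
```

arm_command:
  increments:
    - {"dx":0,"dy":0,"dz":0,"twist":8.5}
    - {"dx":0,"dy":0,"dz":0,"twist":8.5}
    - {"dx":0,"dy":0,"dz":0,"twist":8.5}
    - {"dx":0,"dy":0,"dz":0,"twist":8.5}
    - {"dx":0,"dy":0,"dz":0,"twist":8.5}
  hand: 0

```text
time: 1.75
position: [0.1726, 0.6267, 0.2313]
tool_rot: [0.617, -0.617, 0.346, -0.346]
force: [-0.3, -0.6, 0.3]
gripper_width: 0.0121
```

arm_command:
  increments:
    - {"dx":0,"dy":0,"dz":0,"twist":8.5}
    - {"dx":0,"dy":0,"dz":0,"twist":8.5}
    - {"dx":0,"dy":0,"dz":0,"twist":8.5}
    - {"dx":0,"dy":0,"dz":0,"twist":1.5}
    - {"dx":0,"dy":0,"dz":0,"twist":0}

```text
time: 2.25
position: [0.1726, 0.6267, 0.2313]
tool_rot: [-0.517, 0.517, -0.483, 0.483]
force: [-0.3, -0.4, -0.6]
gripper_width: 0.0
```

```bash
python3 st.py -.079 .205 .16
```

```text
t 2.25 pos [0.1726 0.6267 0.2313] amp [-0.3701  0.6164] F [-0.34 -0.41 -0.63] w 0.0 j6 [1.13 0.25 1.56 0.   1.34 1.06]
twist needed deg -1.5206331401810558 down [-5.19276644e-05 -7.68209139e-05 -9.99999996e-01]
tool delta [0.4035 0.0713 0.3019]
```

arm_command:
  increments:
    - {"dx":0.03,"dy":0,"dz":0.023,"twist":-1.5}
    - {"dx":0.036,"dy":0,"dz":0.028,"twist":0}
    - {"dx":0.036,"dy":0,"dz":0.028,"twist":0}
    - {"dx":0.036,"dy":0,"dz":0.028,"twist":0}
    - {"dx":0.036,"dy":0,"dz":0.028,"twist":0}

```text
time: 2.75
position: [0.3242, 0.4647, 0.2313]
tool_rot: [0.528, -0.526, 0.472, -0.471]
force: [1.2, 0.1, 0.3]
gripper_width: 0.0003
```

arm_command:
  increments:
    - {"dx":0.036,"dy":0,"dz":0.028,"twist":0}
    - {"dx":0.036,"dy":0,"dz":0.028,"twist":0}
    - {"dx":0.036,"dy":0,"dz":0.028,"twist":0}
    - {"dx":0.036,"dy":0,"dz":0.028,"twist":0}
    - {"dx":0,"dy":0,"dz":0,"twist":0}

```text
time: 3.25
position: [0.4592, 0.3247, 0.2326]
tool_rot: [0.528, -0.525, 0.472, -0.472]
force: [-0.1, 0.1, 0.3]
gripper_width: -0.0003
```

```bash
python3 st.py -.079 .205 .16
```

```text
t 3.25 pos [0.4592 0.3247 0.2326] amp [-0.1133  0.2888] F [-0.05  0.15  0.28] w -0.0003 j6 [0.41 0.04 1.79 0.   1.31 0.3 ]
twist needed deg 0.8427587204645779 down [ 0.00446156  0.0031864  -0.99998497]
tool delta [0.0845 0.0725 0.0327]
```

arm_command:
  increments:
    - {"dx":0.035,"dy":0.015,"dz":0.014,"twist":0.8}
    - {"dx":0.035,"dy":0.025,"dz":0.014,"twist":0}
    - {"dx":0.017,"dy":0.03,"dz":0.006,"twist":0}
    - {"dx":0,"dy":0.005,"dz":0,"twist":0}
    - {"dx":0,"dy":0,"dz":0,"twist":0}

```text
time: 3.75
position: [0.5047, 0.2409, 0.1581]
tool_rot: [0.528, -0.52, 0.474, -0.476]
force: [-0.6, 0.2, 0.6]
gripper_width: 0.0002
```

```bash
python3 st.py -.079 .205 .13
python3 - <<'E'
from h import *
for n in("side","top"):
    p=viewer.read_camera(n);cv2.imwrite(f"pics/{n}2.png",cv2.resize(p["image"][110:320,130:410],None,fx=2.8,fy=2.8))
E
```

```text
t 3.75 pos [0.5047 0.2409 0.1581] amp [-0.0759  0.201 ] F [-0.59  0.19  0.64] w 0.0002 j6 [0.24 0.11 1.86 0.   1.17 0.14]
twist needed deg 0.16309800227246893 down [ 0.00912743  0.00669907 -0.9999359 ]
tool delta [-0.0038  0.0281 -0.0034]
```

View pics/side2.png

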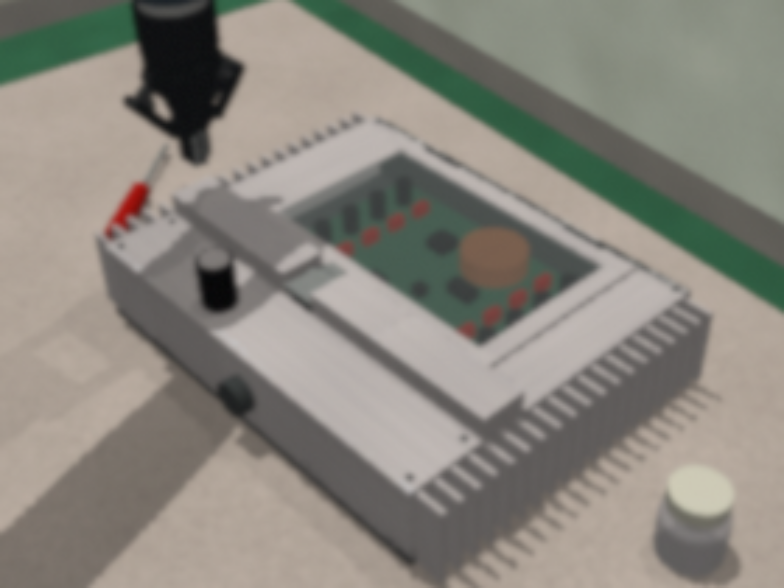

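View pics/top2.png

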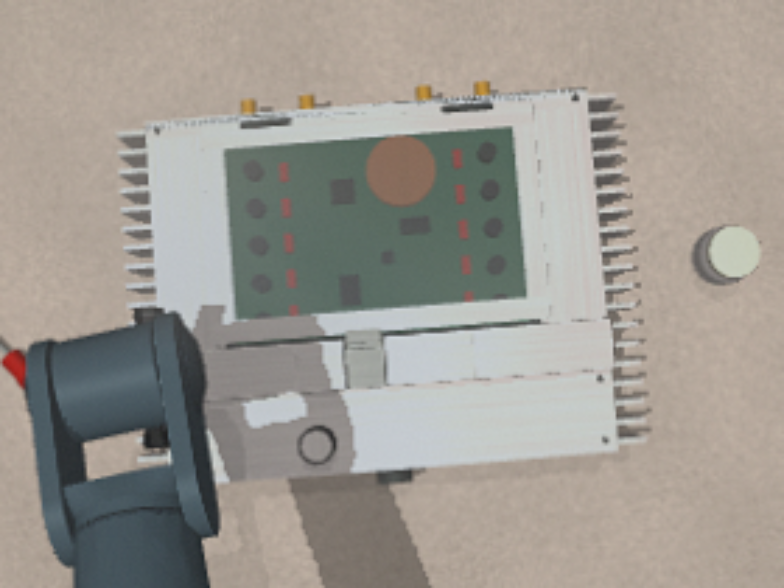

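arm_command:
  increments:
    - {"dx":-0.002,"dy":0.015,"dz":-0.003,"twist":0}
    - {"dx":-0.002,"dy":0.01,"dz":0,"twist":0}
    - {"dx":0,"dy":0.003,"dz":0,"twist":0}
    - {"dx":0,"dy":0.002,"dz":0,"twist":0}
    - {"dx":0,"dy":0.002,"dz":0,"twist":0}

```text
time: 4.35
position: [0.5021, 0.2496, 0.1279]
tool_rot: [0.532, -0.519, 0.471, -0.475]
force: [0.0, -0.8, 0.1]
gripper_width: -0.0001
```

```bash
python3 st.py -.079 .205 .124
```

```text
t 4.35 pos [0.5021 0.2496 0.1279] amp [-0.0777  0.2099] F [ 0.03 -0.76  0.07] w -0.0001 j6 [0.26 0.15 1.87 0.01 1.1  0.15]
twist needed deg 0.5454564482424038 down [ 0.01638438  0.00894505 -0.99982575]
tool delta [ 0.0049  0.0039 -0.0014]
```

arm_command:
  increments:
    - {"dx":0.004,"dy":0,"dz":-0.001,"twist":0.5}
    - {"dx":0,"dy":0.002,"dz":0,"twist":0}
    - {"dx":0,"dy":0.002,"dz":0,"twist":0}

```text
time: 4.65
position: [0.502, 0.2452, 0.1242]
tool_rot: [0.53, -0.516, 0.473, -0.478]
force: [1.0, 0.9, 1.1]
gripper_width: -0.0001
```

arm_command:
  increments:
    - {"dx":0,"dy":0.002,"dz":0,"twist":0}

```text
time: 4.75
position: [0.5021, 0.2452, 0.124]
tool_rot: [0.529, -0.517, 0.474, -0.478]
force: [-11.2, -1.8, 21.4]
gripper_width: -0.0003
```

arm_command:
  increments:
    - {"dx":0,"dy":0.001,"dz":0,"twist":0}

```text
time: 4.85
position: [0.5025, 0.2454, 0.1242]
tool_rot: [0.529, -0.517, 0.474, -0.478]
force: [-2.0, -0.5, 2.0]
gripper_width: 0.0001
```

arm_command:
  increments:
    - {"dx":0.01,"dy":0.0008,"dz":0,"twist":0}
    - {"dx":0.01,"dy":0.0008,"dz":0,"twist":0}
    - {"dx":0.01,"dy":0.0008,"dz":0,"twist":0}

```text
time: 5.15
position: [0.5076, 0.2159, 0.1241]
tool_rot: [0.532, -0.514, 0.473, -0.478]
force: [-1.4, 4.3, 6.6]
gripper_width: -0.0001
```

```bash
python3 st.py -.079 .06 .124
```

```text
t 5.15 pos [0.5076 0.2159 0.1241] amp [-0.0753  0.1759] F [-1.42  4.34  6.63] w -0.0001 j6 [0.19 0.13 1.9  0.01 1.09 0.09]
twist needed deg 0.030268618223142404 down [ 0.02284558  0.01395055 -0.99964167]
tool delta [ 0.1159 -0.0013 -0.0037]
```

arm_command:
  increments:
    - {"dx":0.012,"dy":0.0008,"dz":-0.001,"twist":0}
    - {"dx":0.012,"dy":0.0008,"dz":-0.001,"twist":0}
    - {"dx":0.012,"dy":0.0008,"dz":-0.001,"twist":0}
    - {"dx":0.012,"dy":0.0008,"dz":-0.001,"twist":0}

```text
time: 5.55
position: [0.5123, 0.1658, 0.1242]
tool_rot: [0.536, -0.509, 0.473, -0.48]
force: [-0.3, 4.3, 5.6]
gripper_width: -0.0001
```

```bash
python3 st.py -.079 .06 .124
```

```text
t 5.55 pos [0.5123 0.1658 0.1242] amp [-0.0755  0.1255] F [-0.27  4.33  5.64] w -0.0001 j6 [ 0.09  0.09  1.94  0.02  1.07 -0.01]
twist needed deg -0.1245395831097674 down [ 0.03282365  0.02052433 -0.9992504 ]
tool delta [ 0.0655 -0.001  -0.0034]
```

arm_command:
  increments:
    - {"dx":0.015,"dy":0.0007,"dz":-0.0015,"twist":0}
    - {"dx":0.015,"dy":0.0007,"dz":-0.0015,"twist":0}
    - {"dx":0.015,"dy":0.0007,"dz":-0.0015,"twist":0}

```text
time: 5.85
position: [0.5148, 0.1185, 0.1242]
tool_rot: [0.538, -0.506, 0.472, -0.482]
force: [0.3, 3.9, 6.6]
gripper_width: 0.0003
```

```bash
python3 st.py -.079 .023 .124
```

```text
t 5.85 pos [0.5148 0.1185 0.1242] amp [-0.0774  0.0782] F [0.27 3.88 6.56] w 0.0003 j6 [-0.    0.06  1.97  0.03  1.07 -0.1 ]
twist needed deg -0.24017873983380073 down [ 0.04058316  0.02487693 -0.99886643]
tool delta [ 0.0552 -0.001  -0.0013]
```

arm_command:
  increments:
    - {"dx":0.012,"dy":0.0007,"dz":-0.0008,"twist":0}
    - {"dx":0.012,"dy":0.0007,"dz":-0.0008,"twist":0}
    - {"dx":0.01,"dy":0.0007,"dz":0,"twist":0}

```text
time: 6.15
position: [0.5186, 0.0818, 0.1242]
tool_rot: [0.54, -0.502, 0.472, -0.483]
force: [0.1, 2.5, 4.2]
gripper_width: 0.0001
```

arm_command:
  increments:
    - {"dx":0.005,"dy":0.0007,"dz":0,"twist":0}

```text
time: 6.25
position: [0.5195, 0.0756, 0.124]
tool_rot: [0.54, -0.501, 0.473, -0.484]
force: [-0.4, 2.6, 5.2]
gripper_width: 0.0
```

arm_command:
  increments:
    - {"dx":0.005,"dy":0.0007,"dz":0,"twist":0}

```text
time: 6.35
position: [0.5203, 0.0697, 0.1235]
tool_rot: [0.54, -0.501, 0.473, -0.484]
force: [0.7, 0.7, 0.5]
gripper_width: 0.0001
```

```bash
python3 st.py -.079 .023 .124
```

```text
t 6.35 pos [0.5203 0.0697 0.1235] amp [-0.0766  0.0291] F [0.73 0.68 0.52] w 0.0001 j6 [-0.1   0.05  1.99  0.04  1.06 -0.2 ]
twist needed deg -0.5897025406363398 down [ 0.04944088  0.02904987 -0.9983545 ]
tool delta [ 0.0061 -0.0008 -0.0023]
```

arm_command:
  increments:
    - {"dx":0.004,"dy":0.002,"dz":-0.001,"twist":0}
    - {"dx":0.002,"dy":0.003,"dz":-0.001,"twist":0}

```text
time: 6.55
position: [0.5183, 0.0616, 0.1171]
tool_rot: [0.539, -0.501, 0.473, -0.485]
force: [-0.6, -0.3, -0.0]
gripper_width: 0.0
```

```bash
python3 st.py -.079 .023 .113
python3 - <<'E'
from h import *
for n in("side",):
    p=viewer.read_camera(n);cv2.imwrite(f"pics/{n}3.png",cv2.resize(p["image"][140:290,150:350],None,fx=3.8,fy=3.8,interpolation=cv2.INTER_CUBIC))
E
```

```text
t 6.55 pos [0.5183 0.0616 0.1171] amp [-0.0793  0.0212] F [-0.56 -0.25 -0.01] w 0.0 j6 [-0.12  0.05  2.    0.04  1.05 -0.22]
twist needed deg -0.6460780057680108 down [ 0.04832531  0.02745675 -0.9984542 ]
tool delta [-0.0017  0.0042  0.    ]
```

View pics/side3.png

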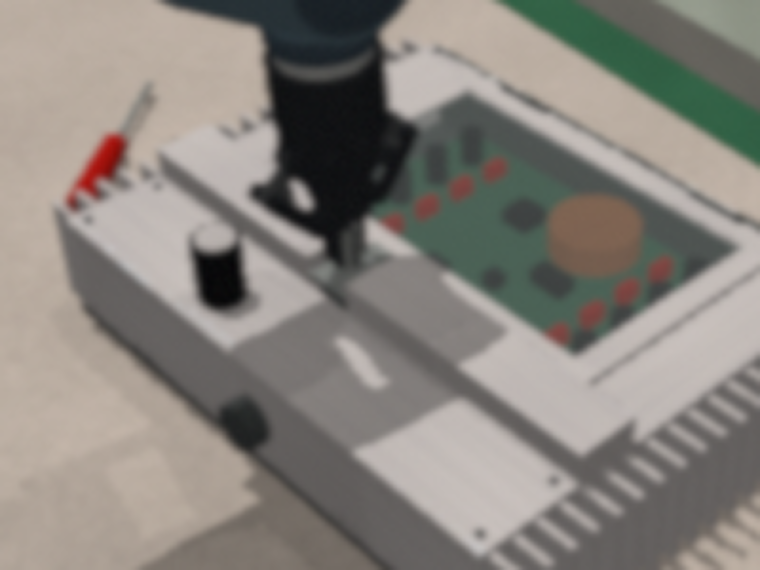

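arm_command:
  increments:
    - {"dx":0,"dy":0.003,"dz":0,"twist":0}
    - {"dx":0,"dy":0.002,"dz":0,"twist":0}

```text
time: 6.8
position: [0.5164, 0.0614, 0.1103]
tool_rot: [0.537, -0.503, 0.474, -0.483]
force: [-10.4, -1.9, 13.3]
gripper_width: 0.0003
```

arm_command:
  increments:
    - {"dx":0,"dy":0.002,"dz":0,"twist":0}

```text
time: 6.9
position: [0.5152, 0.0613, 0.1088]
tool_rot: [0.536, -0.505, 0.475, -0.482]
force: [-13.1, -2.4, 18.6]
gripper_width: 0.0
```

arm_command:
  increments:
    - {"dx":0,"dy":0.002,"dz":0,"twist":0}

```text
time: 7.0
position: [0.5139, 0.0612, 0.1077]
tool_rot: [0.535, -0.507, 0.476, -0.481]
force: [-12.1, -2.6, 16.9]
gripper_width: 0.0001
```

```bash
python3 st.py -.079 .023 .107
```

```text
t 7.0 pos [0.5139 0.0612 0.1077] amp [-0.0837  0.0212] F [-12.15  -2.62  16.88] w 0.0001 j6 [-0.12  0.07  2.    0.03  1.04 -0.22]
twist needed deg -0.4988296276478316 down [ 0.03222933  0.02485807 -0.99917133]
tool delta [-0.0018  0.0009  0.0046]
```

```bash
python3 - <<'E'
from h import *
for n in("side","top"):
    p=viewer.read_camera(n);cv2.imwrite(f"pics/{n}4.png",cv2.resize(p["image"][140:290,150:350],None,fx=3.8,fy=3.8,interpolation=cv2.INTER_CUBIC))
    for r in models.pinpoint("hatch_front",p)[:2]:print(r["confidence"],world(r["location"],p))
E
python3 st.py
```

```text
0.94 [0.55518274 0.04321716 0.11818581]
0.97 [0.55311512 0.04340405 0.12673323]
t 7.2 pos [0.5141 0.0612 0.1079] amp [-0.0835  0.0212] F [-11.27  -2.33  15.47] w -0.0 j6 [-0.12  0.07  2.    0.03  1.04 -0.22]
twist needed deg -0.5006140582186079 down [ 0.03291178  0.02484938 -0.9991493 ]
```

View pics/side4.png

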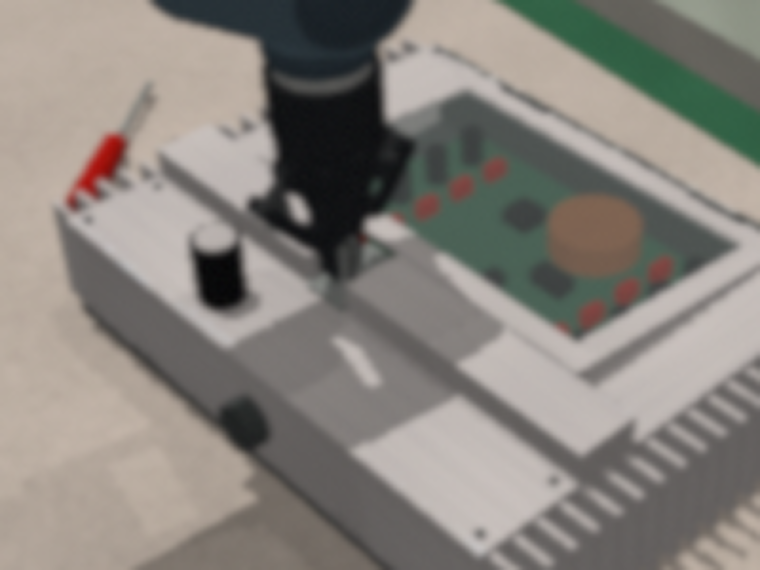

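arm_command:
  increments:
    - {"dx":0,"dy":-0.004,"dz":-0.002,"twist":0}
    - {"dx":0,"dy":-0.015,"dz":-0.005,"twist":0}
    - {"dx":0,"dy":-0.03,"dz":-0.005,"twist":0}
    - {"dx":0,"dy":-0.04,"dz":-0.01,"twist":0}
    - {"dx":0,"dy":-0.04,"dz":-0.02,"twist":0}

```text
time: 7.7
position: [0.4638, 0.0555, 0.2322]
tool_rot: [0.533, -0.51, 0.479, -0.476]
force: [0.9, -0.1, 0.9]
gripper_width: 0.0001
```

arm_command:
  increments:
    - {"dx":0,"dy":-0.03,"dz":-0.03,"twist":0}
    - {"dx":0,"dy":0,"dz":-0.04,"twist":0}
    - {"dx":0,"dy":0,"dz":0,"twist":0}
    - {"dx":0,"dy":0,"dz":0,"twist":0}

```text
time: 8.1
position: [0.392, 0.0487, 0.2676]
tool_rot: [0.535, -0.508, 0.474, -0.48]
force: [0.2, 0.4, -0.3]
gripper_width: -0.0
```

```bash
python3 - <<'E'
from h import *
for n in("side","top"):
    p=viewer.read_camera(n);cv2.imwrite(f"pics/{n}5.png",cv2.resize(p["image"][130:320,130:400],None,fx=2.9,fy=2.9,interpolation=cv2.INTER_CUBIC))
    for q in("hatch_front","capacitor","screwdriver","screw_jar"):
        for r in models.pinpoint(q,p)[:1]:print(n,q,r["confidence"],np.round(world(r["location"],p),4))
E
python3 st.py
```

```text
side hatch_front 0.91 [0.5564 0.0439 0.1398]
side capacitor 0.66 [0.4388 0.0999 0.1004]
side screwdriver 0.42 [0.5201 0.4343 0.0054]
side screw_jar 0.96 [ 0.6422 -0.3116  0.002 ]
top hatch_front 0.94 [0.5576 0.0431 0.1375]
top capacitor 0.43 [0.442  0.1078 0.098 ]
top screwdriver 0.93 [0.5216 0.4385 0.0009]
top screw_jar 0.79 [ 0.6356 -0.3082 -0.0015]
t 8.6 pos [0.3921 0.0487 0.2667] amp [-0.2061  0.0203] F [ 0.35  0.45 -0.78] w 0.0 j6 [-0.18 -0.46  2.14  0.03  1.44 -0.28]
twist needed deg -0.2436452068248767 down [ 0.02798159  0.02398408 -0.99932067]
```

View pics/side5.png

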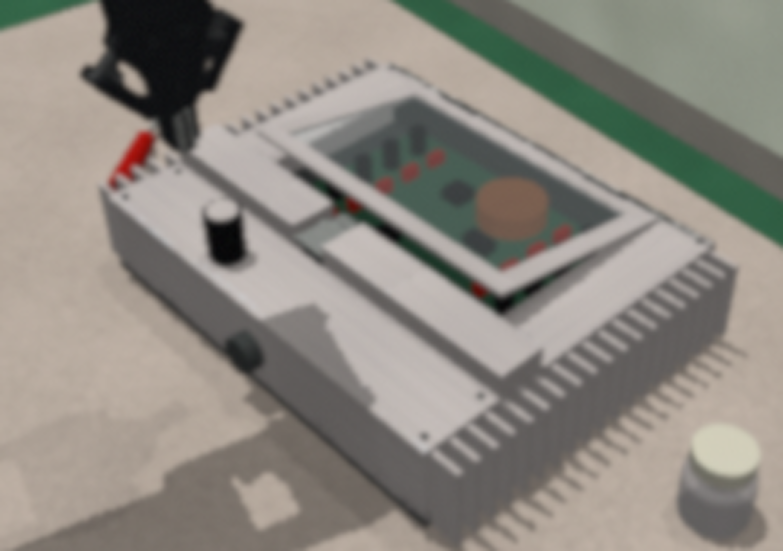

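View pics/top5.png

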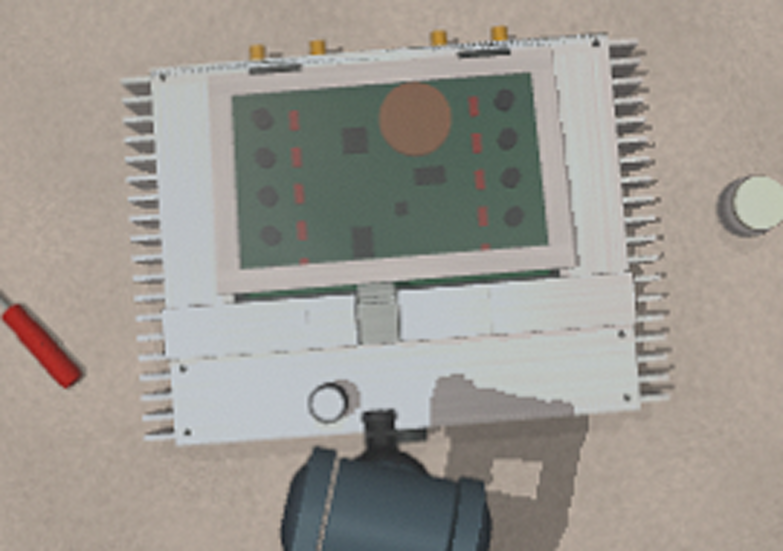

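The hatch stands ajar: its front edge is at about z 0.138, around side-picture pixel (480,280). The capacitor, screwdriver and jar haven't moved, and the gripper is clear, so I'm handing in.

```bash
python3 -c "
from station import job
print(job.close_job())"
```

```text
the job is handed in; nothing more can be done
None
```

The hatch is standing ajar and I have handed the job in, at about 8.6 s of the 64 s allowed.

**What I did:** I put the shut fingertip on the rail about 15 mm from its left end. I slid it right at roughly 5 N until the force fell away at the notch, about 22 mm left of the rail's middle. I then let it down onto the catch, pressed until the hatch sprang up, and withdrew up and back.

**Last checks:**
- **Hatch:** both cameras put its front edge at z 0.138–0.140 m, up from 0.102 m. That matches the expected rise of about 36 mm.
- **Other objects:** the capacitor, screwdriver and screw jar read within a few millimetres of where they started, which is the networks' own error. The top camera missed the screwdriver and jar at the start, so those two compare against the side view only.
- **Arm:** it is clear of everything, with the tool force at about zero.

**What differed from plan:**
- **Press force:** it reached about 19 N down plus 13 N sideways, more than the 5 N the catch needs. The fingertip was probably already at the stop.
- **Touchdown:** the first contact with the rail peaked briefly at about 21 N.
- **Tilt:** the tool leaned about 3° while sliding. It had no visible effect.

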